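# Set the desk calendar to the 27th

## Robot

A 7-joint arm with a two-finger parallel gripper is mounted at the origin on a cart in front of the work surface, level with it; the furniture and walls round the work are solid. World frame = base frame: x ahead of the robot, y to its left, z up, the work surface at z = 0. Lengths are in m, angles in rad, forces in N, time in s.
With the tool pointing down it reaches from about 0.375 to 0.925 m from the base axis. Payload 3.1 kg.
Tool frame: the origin (TCP) lies midway between the tips of the shut fingers; the grasp point (between the pads) lies 19 mm behind it (grasp_offset is the distance from the TCP to the grasp point, in m); z points along the fingers, y is the line along which they close (so a half turn about z gives the same grasp; the last joint's range is limited). The gripper opens to 85 mm and grips with 20 to 120 N. Pads are 22 mm wide; open, the fingers measure 114 mm over their backs; the gripper's body (76 mm by 85 mm) begins 54 mm behind the grasp point. The pads swing forward as they close: fully open they stand 13 mm farther back than shut.
Start: joints at [1.051, 0.383, 0.044, 1.598, -0.018, 1.161, -0.05], TCP at [0.266, -0.593, 0.209] pointing down, gripper open.
Joint ranges: [-2.61, 2.61], [-0.41, 2.15], [-1.48, 1.57], [0, 2.5], [-1.57, 4.71], [0.05, 1.97], [-2.85, 2.85]. Speed limits (rad/s): [2.79, 2.79, 3.14, 3.14, 3.14, 3.14, 3.14].

## Interface

Orientations are given as a unit quaternion [w, x, y, z].
In Python, from rig import * gives the robot as it stands.
- The arm moves only by the tool jog_arm, never from a script. Its argument "motion" is a list of rows, each an object of numbers: "rx", "ry", "rz": the turn, a rotation vector about the tool's x, y, z in degrees; "x", "y", "z": the shift along the tool's x, y, z in m; "jaw": the gripper command: -1 is shut, 1 is fully open, values between are in proportion. A call has exactly 8 rows; each row is the pose to reach, as a shift and turn from the pose commanded when the call began, along the tool's axes at that moment; what a row does not reach only later rows make up. A row lasts 1/12 s, in which the tool goes at most 41.7 mm and 7.16 degrees, less where a joint would pass 70% of its speed; a pose out of reach is approached as far as the arm can. A call with a gripper value outside its range is refused whole. The fingers move at their own pace and stop on an object; the grip force is fixed at half the most. Time passes only in rows, so rows that repeat a pose let the fingers close, or fill a call up. It gives the time, the measured TCP pose, the force, the opening and the grip force at its end, in the units of the state.
- sense(): the state, without advancing time (a new reading comes with each control period).
- capture(name): name is "scene" or "side" or "wrist"; returns (picture, depth): 384x512x3 uint8, red, green, blue; 384x512 float32, m along the optical axis (not along the pixel's ray), 0 where there is no reading.
- camera_model(name): a dict with "fovy" (degrees; the focal length in pixels is half the picture's height over the tangent of half this angle, whatever the lens; pixels are square), "cx", "cy" (the principal point, pixels), "rvec" (rotation vector, rad) and "tvec" (3), from world to camera coordinates, as OpenCV has them; the wrist camera has in their place "hand_eye" (4x4, takes a point from camera to tool coordinates, whose origin is the TCP and whose axes are the flange's). Camera axes: x right, y down, z forward; pixel columns grow to the right and rows downward; lengths in m; the calibration is good to about 2 mm. A picture is of the moment at which its call begins: read the wrist's pose just before it. camera_model takes no time and is no camera call.
- hand_in(): hands the job in; it is judged then, once.
Trained networks look in the newest picture that a camera, given by its name, has taken for a name from the list of things; names that differ only in an ending like _2 or _b are one class to them, and where a whole thing is asked for, a point or a joint stands for the part that bears it (a point fixed in the world has none). Each returns a list of dicts, best first, with "confidence" (0 to 1); they miss things now and then, are a little off and sometimes report something else, mostly with a low value. They report only what shows in the picture. A call takes as long as a camera call.
- silhouettes(camera, target): "pixels" (384x512 bool, what is visible of it) and "position" ([column, row] in pixels, amid what is visible of it).
The state is a dict: "time_s": time; "joint_pos": joint angles; "qd": joint speeds; "joint_torque": joint torques, N m; "eef_pos": TCP position; "orientation": TCP orientation; "ft_force": force on the tool from outside, world axes, zero at the start; "torque": the same for the moment, N m; "finger_gap": opening from 0.0 (shut) to 1.0 (fully open); "grip_force": force on a finger pad.
Only numpy, scipy, OpenCV 4.12 (cv2) and the standard library are available. Lean on these libraries where they do the work, as an engineer would, in place of code of your own. Each camera call takes 0.05 s, during which the arm holds its last target. There are 200 camera calls.

## Task

Nobody has turned the perpetual desk calendar for days. Set it to the 27th by pressing its two brass step buttons, tens on the left and units on the right; each full press turns the drum behind it on by one. Leave both buttons released and do not knock or push about the other things on the desk.

Things in the scene. Friction and masses are not known exactly. Their poses are not given: they have to be found in the camera images.
- calendar: Perpetual desk calendar, dark walnut with brass trim, 185 deep x 176 wide x 170 mm high; it does not move. Origin: centre of its footprint on the desk; x axis from its front to its back (away from the robot at yaw 0), y to its left as the robot sees it, z up. Its front apron slopes 35 degrees from horizontal, from 14 mm high at x = -103 to 54 mm at x = -46 mm, and carries the two buttons.
- tens_window (a point): Centre of the left (+y) brass-framed glazed window, 27 high x 40 mm wide, in the calendar's face, which leans back 15 degrees; at (-28, 34, 117) mm in the calendar's frame. It shows one black numeral, 19 mm tall on cream, of the ten-sided tens drum behind it.
- units_window (a point): The same for the right (-y) window, which shows the units drum; at (-28, -34, 117) mm in the calendar's frame.
- cap_edge (a point): Middle of the lower front edge of the calendar's top cap, at (-52, 0, 160) mm in its frame. The cap overhangs the face and is 10 mm thick, so a gripper pointing straight down over a button would strike it: lean the gripper back towards the robot, along the button's axis.
- tens_button_top (a point): Centre of the top of the left (+y) brass button, which steps the tens drum: a round cap, diameter 27, standing 19 mm proud of the apron. The point moves with the button. The axis points up and to the front, 35 degrees from vertical: push along (0.574, 0, -0.819) in the calendar's frame. Released, it lies at (-82, 34, 52) mm in that frame.
- units_button_top (a point): The same for the right (-y) button, which steps the units drum; released, it lies at (-82, -34, 52) mm in the calendar's frame.
- tens_button (a joint): Travel of the left button in m: 0 released, 0.0138 fully pressed, against a stop. Sprung: 1 N at the start, 2.6 N at the bottom, about 3 N on the way. One press turns the drum on by exactly one numeral; it clicks over at about 10 mm, but press it right down. Let the button come fully out before the next press: the ratchet catches again only within 3 mm of the top.
- units_button (a joint): The same for the right button.
- tens_drum (a joint): Angle of the tens drum in rad; grows by 0.6283 with each press, goes forward only, and rests in a click at each face. Ten faces: 0, 1, 2, 3, blank, and the same again. At 0 the window shows 0, at 0.628 1, at 1.257 2, at 1.885 3, at 2.513 and -0.628 blank, at 3.142 0 again. Starts at blank, 0 or 1, and drops into its click within 0.5 s.
- units_drum (a joint): Angle of the units drum in rad; grows by 0.6283 with each press, goes forward only, and rests in a click at each face. Ten faces, 0 to 9: it shows angle / 0.6283, so 7 is at 4.398 (and at 10.681, ten presses later). Starts at 1 to 5, and drops into its click within 0.5 s.
- ink_bottle: Bystander, loose: square blue ink bottle with a black cap, 49 x 48 x 58 mm, behind the calendar. Origin: centre of its underside.
- tumbler: Bystander, loose: clear glass tumbler, 81 mm wide, 93 mm high, on a leather coaster near the right edge of the desk. Origin: centre of its underside.
- rubber_stamp_1: Bystander, loose: wooden hand stamp, 24 x 48 x 66 mm, behind and to the left of the calendar. Origin: centre of its underside.
- notebook: Bystander, loose: black notebook, 148 x 110 x 16 mm, on the leather desk pad to the left. Origin: centre of its underside.

How it is judged:
By the outcome, as a careful person would: the job done as asked, in the order asked, and still so for the second after the job is handed in, with the robot touching nothing.
It also fails if it takes over 58 s, if anything falls off the work surface, if the arm or the gripper's body presses on something with over 40 N, if the wrist force passes 120 N, or if a joint passes its speed limit or range.

## Working session

There is one attempt and no reset: what is moved stays moved. The work goes in short steps, Python scripts to look and compute and a tool call to move; the robot and the scene stay as the last step left them, time stands still between calls to the robot, and variables do not carry over. Pictures are saved under pics/ and viewed, at most 10 in all, crops included, and the job is handed in when it is done.

Besides the shell and the picture viewer there is one more tool, called after ">>>" as name(argument=value, ...), one argument or row to a line, values as JSON. jog_arm: Moves the arm, as the interface text tells. Its arguments: {"type":"object","properties":{"motion":{"type":"array"}},"required":["motion"]}

```bash
mkdir -p pics; cat > h.py <<'E'
from rig import *
import numpy as np, cv2
from scipy.spatial.transform import Rotation as R
def cam(n):
    m=camera_model(n); f=192/np.tan(np.radians(m["fovy"])/2)
    if "rvec" in m:
        Rm=cv2.Rodrigues(np.array(m["rvec"],float))[0]; t=np.array(m["tvec"],float).ravel()
        return f,m["cx"],m["cy"],Rm.T,-Rm.T@t
    s=sense(); w,x,y,z=s["orientation"]; A=R.from_quat([x,y,z,w]).as_matrix(); H=np.array(m["hand_eye"])
    return f,m["cx"],m["cy"],A@H[:3,:3],A@H[:3,3]+np.array(s["eef_pos"])
def pts(c,d,mask):
    f,cx,cy,A,o=c; v,u=np.nonzero(mask&(d>0)); z=d[v,u]
    return np.c_[(u-cx)/f*z,(v-cy)/f*z,z]@A.T+o
def proj(c,P):
    f,cx,cy,A,o=c; q=(np.atleast_2d(P)-o)@A; return np.c_[q[:,0]/q[:,2]*f+cx,q[:,1]/q[:,2]*f+cy]
def save(n,im): cv2.imwrite("pics/"+n,cv2.cvtColor(im,cv2.COLOR_RGB2BGR))
E
python3 - <<'E'
from h import *
ims=[]
for n in ["scene","side"]:
    c=cam(n); im,d=capture(n); save(n+".png",im); np.savez(n+".npz",im=im,d=d); print(n,c[4],camera_model(n).keys())
    for t in ["calendar","tens_button_top","units_button_top","tens_window"]:
        for r in silhouettes(n,t)[:3]:
            P=pts(c,d,r["pixels"]); 
            if len(P): print(t,round(r["confidence"],2),np.round(r["position"]),r["pixels"].sum(),np.median(P,0).round(4),np.percentile(P,2,axis=0).round(3),np.percentile(P,98,axis=0).round(3))
s=sense();print(s)
E
```

```text
scene [0.18577797 0.70904566 1.12499581] dict_keys(['fovy', 'cx', 'cy', 'rvec', 'tvec'])
calendar 0.62 [276. 198.] 4635 [ 0.5727 -0.0301  0.1205] [ 0.492 -0.142  0.013] [0.664 0.021 0.173]
tens_button_top 0.44 [292. 222.] 90 [ 0.5112 -0.0271  0.0493] [ 0.5   -0.055  0.026] [ 0.526 -0.018  0.059]
units_button_top 0.72 [252. 158.] 211 [ 0.7626 -0.1932  0.0347] [ 0.686 -0.228  0.003] [ 0.787 -0.104  0.145]
units_button_top 0.38 [301. 205.] 57 [ 0.5127 -0.0932  0.0526] [ 0.502 -0.106  0.041] [ 0.525 -0.085  0.06 ]
side [0.16367252 0.90756505 0.78110855] dict_keys(['fovy', 'cx', 'cy', 'rvec', 'tvec'])
calendar 0.78 [271. 198.] 5724 [ 0.5707 -0.0084  0.0953] [ 0.489 -0.142  0.005] [0.662 0.022 0.171]
calendar 0.49 [215. 310.] 2826 [0.5427 0.3155 0.0149] [0.475 0.255 0.004] [0.618 0.365 0.018]
tens_button_top 0.3 [174. 246.] 290 [0.7481 0.1787 0.0173] [ 0.729  0.144 -0.002] [0.775 0.187 0.064]
units_button_top 0.57 [304. 207.] 76 [ 0.5093 -0.0905  0.0481] [ 0.5   -0.105  0.036] [ 0.523 -0.083  0.057]
tens_window 0.65 [216. 309.] 2731 [0.5449 0.3168 0.0149] [0.476 0.258 0.005] [0.619 0.365 0.018]
tens_window 0.59 [270. 195.] 5588 [ 0.5702 -0.0067  0.0954] [ 0.49  -0.139  0.007] [0.66  0.022 0.171]
{'time_s': 0.5, 'joint_pos': array([ 1.05121129,  0.3829144 ,  0.04395633,  1.59795227, -0.01790541,
        1.1611748 , -0.04988167]), 'qd': array([-0.00076421, -0.00224596, -0.00290396, -0.00050756, -0.00097495,
        0.00158617, -0.0003542 ]), 'joint_torque': array([-1.21489345e-03, -4.32931745e+01,  1.02115441e+00, -2.49573809e+01,
        1.03989278e-02,  3.35910314e-03, -2.32938703e-05]), 'eef_pos': array([ 0.26608391, -0.59302268,  0.20893647]), 'orientation': array([-2.74383142e-05,  9.77843522e-01,  2.09337159e-01, -4.76463249e-06]), 'ft_force': array([ 0.69964196, -0.72305503, -0.28361294]), 'torque': array([0.04039473, 0.00936604, 0.01225877]), 'grip_force': 0.0, 'finger_gap': 1.000358138725526}
```

```bash
python3 - <<'E'
from h import *
out=[]
for n in ["scene","side"]:
    z=np.load(n+".npz"); im,d=z["im"],z["d"]; c=cam(n)
    m=np.ones(d.shape,bool); P=pts(c,d,m)
    q=P[(P[:,2]>.164)&(P[:,2]<.178)&(P[:,0]>.45)&(P[:,0]<.75)&(abs(P[:,1]+.06)<.15)]
    r=cv2.minAreaRect((q[:,:2]*1000).astype(np.float32)); print(n,len(q),r,np.median(q[:,2]))
    q=P[(P[:,2]>.03)&(P[:,2]<.16)&(P[:,0]>.45)&(P[:,0]<.75)&(P[:,1]>.0)&(P[:,1]<.06)]
    l=np.polyfit(q[:,0],q[:,1],1); print("left side slope deg",np.degrees(np.arctan(l[0])),len(q),np.median(q[:,1]))
    out.append(cv2.resize(im[120:290,180:380],(600,510),interpolation=cv2.INTER_CUBIC))
save("a.png",out[0]); save("b.png",cv2.resize(z["im"],(512,384)))
E
```

```text
scene 2079 ((605.0184936523438, -63.552101135253906), (134.825439453125, 179.43423461914062), 0.18645653128623962) 0.1693902690324246
left side slope deg 2.7180811165160246 1009 0.01721487600803151
side 1757 ((604.314208984375, -62.999107360839844), (134.4095458984375, 181.80145263671875), 0.524229109287262) 0.16857695891832192
left side slope deg 2.329109918106626 1716 0.017376547926320096
```

View pics/a.png

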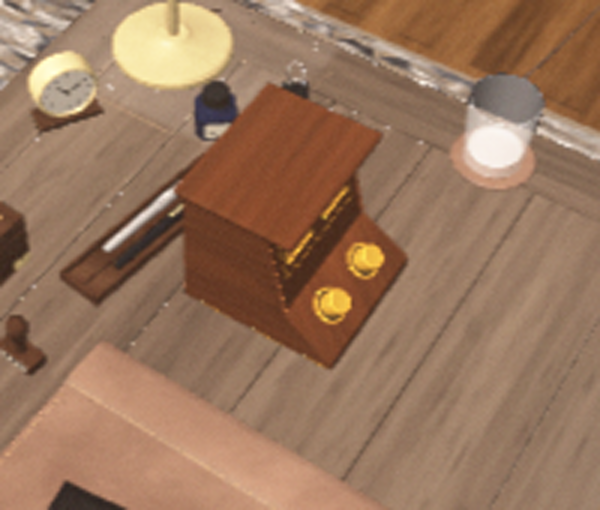

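View pics/b.png

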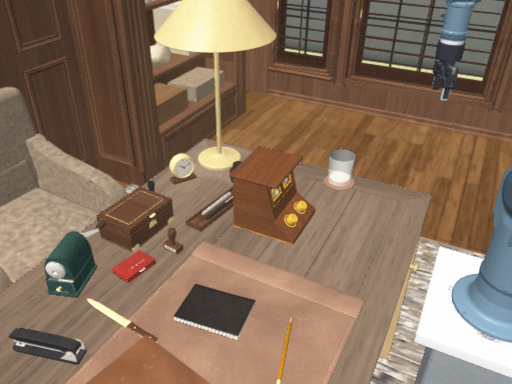

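Crop: calendar mid-picture, buttons at full-image (291,222) and (302,207), nothing near the front. The cap top fits its 176 mm width, so origin ≈ (0.5895, -0.063) and yaw ≈ 0; I'll refine with the wrist camera.

```bash
cat >> h.py <<'E'
def goal(p,tilt,yaw=0):
    """shift/turn in tool axes from present measured pose; tilt deg from vertical, yaw of calendar deg"""
    s=sense(); w,x,y,z=s["orientation"]; A=R.from_quat([x,y,z,w])
    t=np.radians(tilt); Z=np.array([np.sin(t),0,-np.cos(t)]); Y=np.array([0,-1.,0]); B=np.c_[np.cross(Y,Z),Y,Z]
    B=R.from_euler("z",yaw,degrees=True)*R.from_matrix(B)
    print("shift",A.inv().apply(np.array(p)-s["eef_pos"]).round(4),"turn",(A.inv()*B).as_rotvec(degrees=True).round(2))
E
python3 - <<'E'
from h import *
print(np.round(camera_model("wrist")["hand_eye"],3),camera_model("wrist")["fovy"])
goal([.40,-.063,.22],35)
E
```

```text
[[-0.    -0.96  -0.279  0.071]
 [ 1.    -0.    -0.    -0.002]
 [-0.    -0.279  0.96  -0.166]
 [ 0.     0.     0.     1.   ]] 65.2384966101881
shift [ 0.3392 -0.4287 -0.011 ] turn [-7.38 34.47 23.41]
```

>>> jog_arm(
  motion=[
    {"x": 0.02, "y": -0.026, "z": -0.01, "rx": -0.5, "ry": 2.5, "rz": 1.7, "jaw": -1},
    {"x": 0.045, "y": -0.058, "z": -0.015, "rx": -1, "ry": 5, "rz": 3.4, "jaw": -1},
    {"x": 0.07, "y": -0.09, "z": -0.02, "rx": -1.5, "ry": 7.5, "rz": 5.1, "jaw": -1},
    {"x": 0.095, "y": -0.121, "z": -0.02, "rx": -2, "ry": 10, "rz": 6.8, "jaw": -1},
    {"x": 0.12, "y": -0.152, "z": -0.02, "rx": -2.5, "ry": 12.5, "rz": 8.5, "jaw": -1},
    {"x": 0.145, "y": -0.183, "z": -0.02, "rx": -3, "ry": 15, "rz": 10.2, "jaw": -1},
    {"x": 0.17, "y": -0.214, "z": -0.02, "rx": -3.5, "ry": 17.5, "rz": 12, "jaw": -1},
    {"x": 0.19, "y": -0.24, "z": -0.02, "rx": -4, "ry": 20, "rz": 13.5, "jaw": -1},
  ],
)

```text
time_s: 1.17
eef_pos: [0.3418, -0.2935, 0.2292]
orientation: [-0.003, 0.98, 0.09, 0.178]
ft_force: [0.4, 0.7, -0.5]
finger_gap: -0.006
grip_force: 0.0
```

```bash
python3 - <<'E'
from h import *
s=sense();print(s["eef_pos"],s["joint_pos"])
goal([.38,-.063,.20],45)
E
```

```text
[ 0.34182244 -0.29350442  0.22915717] [ 0.95415973 -0.14554559 -0.10897876  2.19497338 -0.38807924  0.91489539
 -0.33091194]
shift [ 0.0656 -0.2207  0.0492] turn [-4.27 24.37  9.53]
```

>>> jog_arm(
  motion=[
    {"x": 0.013, "y": -0.028, "z": 0.008, "rx": -0.5, "ry": 3, "rz": 1.2, "jaw": -1},
    {"x": 0.027, "y": -0.058, "z": 0.017, "rx": -1, "ry": 6.5, "rz": 2.5, "jaw": -1},
    {"x": 0.042, "y": -0.09, "z": 0.027, "rx": -1.7, "ry": 10, "rz": 4, "jaw": -1},
    {"x": 0.057, "y": -0.122, "z": 0.037, "rx": -2.5, "ry": 14, "rz": 5.5, "jaw": -1},
    {"x": 0.072, "y": -0.154, "z": 0.046, "rx": -3, "ry": 17.5, "rz": 7, "jaw": -1},
    {"x": 0.087, "y": -0.186, "z": 0.055, "rx": -3.7, "ry": 21, "rz": 8.2, "jaw": -1},
    {"x": 0.1, "y": -0.214, "z": 0.063, "rx": -4.3, "ry": 24, "rz": 9.5, "jaw": -1},
    {"x": 0.1, "y": -0.214, "z": 0.063, "rx": -4.3, "ry": 24, "rz": 9.5, "jaw": -1},
  ],
)

```text
time_s: 1.83
eef_pos: [0.4637, -0.0933, 0.2207]
orientation: [-0.005, 0.931, 0.003, 0.365]
ft_force: [-0.7, -0.8, -0.3]
finger_gap: -0.002
grip_force: 0.0
```

```bash
python3 - <<'E'
from h import *
s=sense();print(s["eef_pos"],s["joint_pos"],abs(s["qd"]).max())
c=cam("wrist"); im,d=capture("wrist"); save("w1.png",im); np.savez("w1.npz",im=im,d=d)
for t in ["tens_button_top","units_button_top"]:
    for r in silhouettes("wrist",t)[:3]:
        P=pts(c,d,r["pixels"])
        if len(P): print(t,round(r["confidence"],2),np.round(r["position"]),r["pixels"].sum(),np.median(P,0).round(4),np.percentile(P,2,axis=0).round(3),np.percentile(P,98,axis=0).round(3))
P=[[.5895-.082,-.063+y,.052] for y in(.034,-.034)]+[[.5895-.028,-.063+y,.117] for y in(.034,-.034)]
print(proj(c,P).round())
E
```

```text
[ 0.46372582 -0.09328393  0.22074869] [ 1.1336715  -0.4113901  -0.72959932  2.4992738  -1.25155643  0.54082957
 -0.22351209] 0.8093663490713392
tens_button_top 0.95 [213. 240.] 454 [ 0.5107 -0.0319  0.0538] [ 0.5   -0.043  0.046] [ 0.526 -0.019  0.06 ]
units_button_top 0.69 [332.  94.] 1047 [ 0.7566 -0.2051  0.036 ] [ 0.742 -0.231  0.005] [ 0.784 -0.188  0.06 ]
[[209. 243.]
 [267. 244.]
 [203. 175.]
 [267. 176.]]
```

View pics/w1.png

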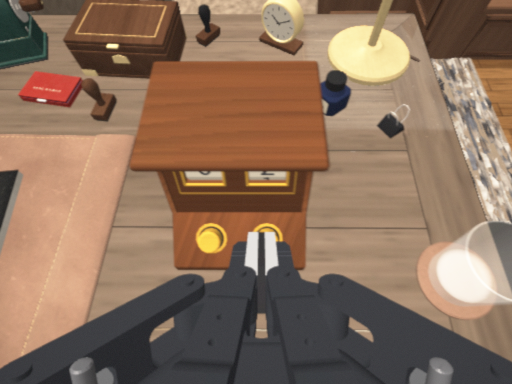

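The wrist view shows the tens button at (211,238), the units button hidden partly by the fingers at (267,235), and the windows half hidden by the cap. Joints 2 and 4 are at their limits, so I'll move forward and down.

```bash
python3 - <<'E'
from h import *
s=sense();print(s["eef_pos"],s["joint_pos"][[1,3]],abs(s["qd"]).max())
goal([.47,-.03,.10],35)
E
```

```text
[ 0.46228471 -0.09433973  0.22119829] [-0.41123075  2.4997332 ] 0.07766195489148814
shift [-0.0762 -0.0636  0.0951] turn [-0.69 -7.73  0.37]
```

>>> jog_arm(
  motion=[
    {"x": -0.01, "y": -0.008, "z": 0.013, "ry": -1, "jaw": -1},
    {"x": -0.02, "y": -0.016, "z": 0.025, "ry": -2, "jaw": -1},
    {"x": -0.032, "y": -0.026, "z": 0.04, "ry": -3, "jaw": -1},
    {"x": -0.044, "y": -0.036, "z": 0.055, "ry": -4, "jaw": -1},
    {"x": -0.056, "y": -0.047, "z": 0.07, "ry": -5.5, "jaw": -1},
    {"x": -0.068, "y": -0.057, "z": 0.085, "ry": -7, "jaw": -1},
    {"x": -0.076, "y": -0.063, "z": 0.095, "ry": -7.7, "jaw": -1},
    {"x": -0.076, "y": -0.063, "z": 0.095, "ry": -7.7, "jaw": -1},
  ],
)

```text
$.motion[0]: bad value
```

```bash
python3 - <<'E'
from h import *
s=sense();print(s["eef_pos"],s["joint_pos"],abs(s["qd"]).max())
goal([.47,-.03,.10],35)
capture("wrist")
c=cam("wrist"); im,d=capture("wrist"); save("w2.png",im); np.savez("w2.npz",im=im,d=d)
for t in ["tens_button_top","units_button_top"]:
    for r in silhouettes("wrist",t)[:3]:
        P=pts(c,d,r["pixels"])
        if len(P): print(t,round(r["confidence"],2),np.round(r["position"]),r["pixels"].sum(),np.median(P,0).round(4),np.percentile(P,2,axis=0).round(3),np.percentile(P,98,axis=0).round(3))
P=[[.5895-.082,-.063+y,.052] for y in(.034,-.034)]+[[.5895-.028,-.063+y,.117] for y in(.034,-.034)]
print(proj(c,P).round())
E
```

```text
[ 0.46228471 -0.09433973  0.22119829] [ 1.12501607 -0.41123075 -0.71684437  2.4997332  -1.24177024  0.54306193
 -0.22351733] 0.07766195489148814
shift [-0.0762 -0.0636  0.0951] turn [-0.69 -7.73  0.37]
tens_button_top 0.81 [207. 240.] 473 [ 0.5101 -0.0318  0.0535] [ 0.499 -0.043  0.044] [ 0.526 -0.019  0.06 ]
[[207. 242.]
 [265. 242.]
 [201. 174.]
 [265. 174.]]
```

View pics/w2.png

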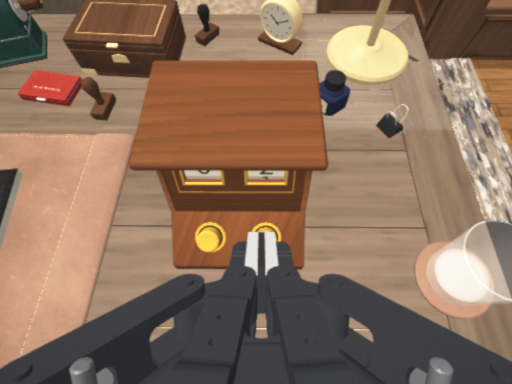

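The call was refused because keys were missing, and the view is unchanged. Resending with every key.

>>> jog_arm(
  motion=[
    {"x": -0.01, "y": -0.008, "z": 0.013, "rx": 0, "ry": -1, "rz": 0, "jaw": -1},
    {"x": -0.02, "y": -0.016, "z": 0.025, "rx": 0, "ry": -2, "rz": 0, "jaw": -1},
    {"x": -0.032, "y": -0.026, "z": 0.04, "rx": 0, "ry": -3, "rz": 0, "jaw": -1},
    {"x": -0.044, "y": -0.036, "z": 0.055, "rx": 0, "ry": -4, "rz": 0, "jaw": -1},
    {"x": -0.056, "y": -0.047, "z": 0.07, "rx": 0, "ry": -5.5, "rz": 0, "jaw": -1},
    {"x": -0.068, "y": -0.057, "z": 0.085, "rx": 0, "ry": -7, "rz": 0, "jaw": -1},
    {"x": -0.076, "y": -0.063, "z": 0.095, "rx": 0, "ry": -7.7, "rz": 0, "jaw": -1},
    {"x": -0.076, "y": -0.063, "z": 0.095, "rx": 0, "ry": -7.7, "rz": 0, "jaw": -1},
  ],
)

```text
time_s: 2.85
eef_pos: [0.4761, -0.034, 0.1154]
orientation: [-0.006, 0.953, 0.002, 0.304]
ft_force: [0.4, 0.7, 0.2]
finger_gap: 0.001
grip_force: 0.0
```

```bash
python3 - <<'E'
from h import *
capture("wrist")
s=sense();print(s["eef_pos"],s["joint_pos"],abs(s["qd"]).max())
goal([.47,-.03,.10],35)
c=cam("wrist"); im,d=capture("wrist"); save("w3.png",im); np.savez("w3.npz",im=im,d=d)
for t in ["tens_button_top","units_button_top"]:
    for r in silhouettes("wrist",t)[:3]:
        P=pts(c,d,r["pixels"])
        if len(P): print(t,round(r["confidence"],2),np.round(r["position"]),r["pixels"].sum(),np.median(P,0).round(4),np.percentile(P,2,axis=0).round(3),np.percentile(P,98,axis=0).round(3))
P=[[.5895-.082,-.063+y,.052] for y in(.034,-.034)]+[[.5895-.028,-.063+y,.117] for y in(.034,-.034)]
print(proj(c,P).round())
E
```

```text
[ 0.47626559 -0.03335971  0.11543129] [ 1.67518159 -0.41123316 -1.48008613  2.49983282 -1.56959474  0.45994989
 -0.08732913] 0.023566692457594723
shift [-0.014  -0.0033  0.009 ] turn [-0.77 -0.35  0.15]
units_button_top 0.56 [337. 206.] 920 [ 0.5105 -0.0961  0.0533] [ 0.499 -0.109  0.044] [ 0.526 -0.085  0.06 ]
[[259. 209.]
 [340. 210.]
 [258. 107.]
 [357. 107.]]
```

View pics/w3.png

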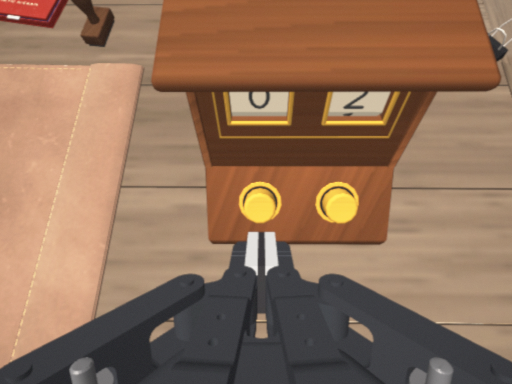

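The tens window shows 0 and the units window 2, so it needs 2 tens and 5 units presses. Buttons at (260,203) and (339,203) agree with the projected tops. Several joints are at their limits, so I'll go on to a standoff with a little less lean, further out.

```bash
python3 - <<'E'
from h import *
goal([.497,-.030,.067],30)
E
```

```text
shift [-0.0111 -0.0017  0.0514] turn [-0.82 -5.34  0.3 ]
```

>>> jog_arm(
  motion=[
    {"x": -0.002, "y": 0, "z": 0.006, "rx": 0, "ry": -1, "rz": 0, "jaw": -1},
    {"x": -0.003, "y": 0, "z": 0.012, "rx": 0, "ry": -2, "rz": 0, "jaw": -1},
    {"x": -0.004, "y": 0, "z": 0.018, "rx": -0.4, "ry": -3, "rz": 0, "jaw": -1},
    {"x": -0.005, "y": 0, "z": 0.024, "rx": -0.6, "ry": -4, "rz": 0, "jaw": -1},
    {"x": -0.006, "y": 0, "z": 0.03, "rx": -0.8, "ry": -5, "rz": 0, "jaw": -1},
    {"x": -0.006, "y": 0, "z": 0.035, "rx": -0.8, "ry": -5, "rz": 0, "jaw": -1},
    {"x": -0.006, "y": 0, "z": 0.035, "rx": -0.8, "ry": -5, "rz": 0, "jaw": -1},
    {"x": -0.006, "y": 0, "z": 0.035, "rx": -0.8, "ry": -5, "rz": 0, "jaw": -1},
  ],
)

```text
time_s: 3.72
eef_pos: [0.4678, -0.0396, 0.0984]
orientation: [0.003, 0.967, -0.004, 0.254]
ft_force: [-0.1, 0.2, 0.5]
finger_gap: 0.001
grip_force: 0.0
```

```bash
python3 - <<'E'
from h import *
s=sense();print(s["eef_pos"],s["joint_pos"],abs(s["qd"]).max())
goal([.497,-.030,.067],30)
E
```

```text
[ 0.46779326 -0.03956758  0.09843337] [ 1.19262117 -0.01071448 -1.1613409   2.46118073 -0.09462332  0.17123922
 -1.46126901] 2.1754749487666616
shift [ 0.0099 -0.01    0.0417] turn [ 0.45  0.54 -0.35]
```

>>> jog_arm(
  motion=[
    {"x": 0, "y": 0, "z": 0, "rx": 0, "ry": 0, "rz": 0, "jaw": -1},
    {"x": 0, "y": 0, "z": 0, "rx": 0, "ry": 0, "rz": 0, "jaw": -1},
    {"x": 0, "y": 0, "z": 0, "rx": 0, "ry": 0, "rz": 0, "jaw": -1},
    {"x": 0, "y": 0, "z": 0, "rx": 0, "ry": 0, "rz": 0, "jaw": -1},
    {"x": 0, "y": 0, "z": 0, "rx": 0, "ry": 0, "rz": 0, "jaw": -1},
    {"x": 0, "y": 0, "z": 0, "rx": 0, "ry": 0, "rz": 0, "jaw": -1},
    {"x": 0, "y": 0, "z": 0, "rx": 0, "ry": 0, "rz": 0, "jaw": -1},
    {"x": 0, "y": 0, "z": 0, "rx": 0, "ry": 0, "rz": 0, "jaw": -1},
  ],
)

```text
time_s: 4.38
eef_pos: [0.4677, -0.0406, 0.0988]
orientation: [0.004, 0.967, -0.005, 0.255]
ft_force: [0.2, 0.5, 0.1]
finger_gap: 0.003
grip_force: 0.0
```

```bash
python3 - <<'E'
from h import *
s=sense();print(s["eef_pos"],s["joint_pos"].round(3),abs(s["qd"]).max(),s["ft_force"])
goal([.497,-.030,.067],30)
E
```

```text
[ 0.46766598 -0.04055959  0.09875967] [ 1.2   -0.013 -1.166  2.461 -0.104  0.171 -1.452] 0.008855881142178093 [0.17868803 0.49717696 0.05802122]
shift [ 0.0098 -0.011   0.042 ] turn [ 0.54  0.5  -0.42]
```

>>> jog_arm(
  motion=[
    {"x": 0.001, "y": -0.001, "z": 0.005, "rx": 0, "ry": 0, "rz": 0, "jaw": -1},
    {"x": 0.003, "y": -0.003, "z": 0.01, "rx": 0, "ry": 0, "rz": 0, "jaw": -1},
    {"x": 0.004, "y": -0.005, "z": 0.016, "rx": 0, "ry": 0, "rz": 0, "jaw": -1},
    {"x": 0.006, "y": -0.007, "z": 0.022, "rx": 0, "ry": 0, "rz": 0, "jaw": -1},
    {"x": 0.008, "y": -0.009, "z": 0.028, "rx": 0, "ry": 0, "rz": 0, "jaw": -1},
    {"x": 0.009, "y": -0.011, "z": 0.034, "rx": 0, "ry": 0, "rz": 0, "jaw": -1},
    {"x": 0.01, "y": -0.011, "z": 0.04, "rx": 0, "ry": 0, "rz": 0, "jaw": -1},
    {"x": 0.01, "y": -0.011, "z": 0.04, "rx": 0, "ry": 0, "rz": 0, "jaw": -1},
  ],
)

```text
time_s: 5.05
eef_pos: [0.4965, -0.0289, 0.0682]
orientation: [0.003, 0.967, -0.004, 0.254]
ft_force: [0.2, 1.1, 0.3]
finger_gap: -0.002
grip_force: 0.0
```

```bash
python3 - <<'E'
from h import *
capture("wrist")
s=sense();print(s["eef_pos"],s["joint_pos"].round(3),abs(s["qd"]).max(),s["ft_force"])
goal([.497,-.030,.067],30)
E
```

```text
[ 0.49622033 -0.02896813  0.06840332] [ 0.672  0.14  -0.726  2.435  0.924  0.141 -2.492] 0.04611270492386242 [ 0.08525591  0.30945737 -0.15699864]
shift [-0.      0.001   0.0016] turn [ 0.44  0.55 -0.32]
```

>>> jog_arm(
  motion=[
    {"x": -0.001, "y": 0, "z": 0, "rx": 0, "ry": -1.5, "rz": 0, "jaw": -1},
    {"x": -0.002, "y": 0, "z": 0, "rx": 0, "ry": -3, "rz": 0, "jaw": -1},
    {"x": -0.003, "y": 0, "z": 0, "rx": 0, "ry": -4.5, "rz": 0, "jaw": -1},
    {"x": -0.004, "y": 0, "z": 0, "rx": 0, "ry": -6, "rz": 0, "jaw": -1},
    {"x": -0.005, "y": 0.001, "z": 0, "rx": 0.4, "ry": -7, "rz": -0.3, "jaw": -1},
    {"x": -0.005, "y": 0.001, "z": 0, "rx": 0.4, "ry": -7, "rz": -0.3, "jaw": -1},
    {"x": -0.005, "y": 0.001, "z": 0, "rx": 0.4, "ry": -7, "rz": -0.3, "jaw": -1},
    {"x": -0.005, "y": 0.001, "z": 0, "rx": 0.4, "ry": -7, "rz": -0.3, "jaw": -1},
  ],
)

```text
time_s: 5.77
eef_pos: [0.4914, -0.0308, 0.0662]
orientation: [0.0, 0.981, -0.002, 0.195]
ft_force: [0.3, -0.5, -0.0]
finger_gap: 0.001
grip_force: 0.0
```

```bash
cat > st.py <<'E'
from h import *
import sys
s=sense();print(s["time_s"],s["eef_pos"].round(4),s["joint_pos"].round(3),abs(s["qd"]).max(),s["ft_force"].round(1))
x,y,z,tl=map(float,sys.argv[1:]); goal([x,y,z],tl)
w,a,b,c=s["orientation"];A=R.from_quat([a,b,c,w]); print("axis in tool",A.inv().apply([.574,0,-.819]).round(3))
E
python3 st.py .493 -.03 .066 23
```

```text
5.7667 [ 0.4914 -0.0308  0.0662] [ 0.893  0.211 -0.952  2.35   0.594  0.322 -2.122] 0.017593930255806908 [ 0.3 -0.5 -0. ]
shift [ 0.0014 -0.0008  0.0008] turn [ 0.09  0.51 -0.17]
axis in tool [ 0.217 -0.002  0.976]
```

>>> jog_arm(
  motion=[
    {"x": 0.0011, "y": 0, "z": 0.005, "rx": 0, "ry": 0, "rz": 0, "jaw": -1},
    {"x": 0.0022, "y": 0, "z": 0.01, "rx": 0, "ry": 0, "rz": 0, "jaw": -1},
    {"x": 0.0033, "y": 0, "z": 0.015, "rx": 0, "ry": 0, "rz": 0, "jaw": -1},
    {"x": 0.0045, "y": 0, "z": 0.02, "rx": 0, "ry": 0, "rz": 0, "jaw": -1},
    {"x": 0.0056, "y": 0, "z": 0.025, "rx": 0, "ry": 0, "rz": 0, "jaw": -1},
    {"x": 0.0066, "y": 0, "z": 0.029, "rx": 0, "ry": 0, "rz": 0, "jaw": -1},
    {"x": 0.0071, "y": 0, "z": 0.032, "rx": 0, "ry": 0, "rz": 0, "jaw": -1},
    {"x": 0.0071, "y": 0, "z": 0.032, "rx": 0, "ry": 0, "rz": 0, "jaw": -1},
  ],
)

```text
time_s: 6.43
eef_pos: [0.5104, -0.0303, 0.039]
orientation: [0.0, 0.981, -0.001, 0.195]
ft_force: [0.4, -1.0, 0.1]
finger_gap: -0.003
grip_force: 0.0
```

```bash
python3 st.py .493 -.03 .066 23
```

```text
6.4333 [ 0.5104 -0.0303  0.039 ] [ 0.708  0.293 -0.777  2.326  0.804  0.289 -2.32 ] 0.024778826661635736 [ 0.4 -1.   0.1]
shift [-0.0058 -0.0002 -0.0316] turn [ 0.04  0.55 -0.09]
axis in tool [ 0.218 -0.001  0.976]
```

```bash
python3 - <<'E'
from h import *
capture("wrist"); c=cam("wrist"); im,d=capture("wrist"); s,ds=capture("side")
np.savez("w4.npz",im=im,d=d)
cs=cam("side"); print(sense()["ft_force"],proj(cs,[sense()["eef_pos"]]),proj(c,[[.5075,-.03,.052],[.5075,-.097,.052]]))
for r in silhouettes("wrist","units_button_top")+silhouettes("wrist","tens_button_top"):
    P=pts(c,d,r["pixels"]); print(r["confidence"],r["position"],np.median(P,0) if len(P) else 0)
save("c4.png",np.hstack([im[80:330,130:430],cv2.resize(s[160:260,240:360],(300,250),interpolation=cv2.INTER_CUBIC)]))
E
```

```text
[-0.09719224 -0.73146443  0.11852208] [[292.65005758 220.54092764]] [[262.99264041 234.98853056]
 [383.8298875  234.72074219]]
0.82 [375.8, 227.5] [ 0.51292678 -0.09524836  0.0532123 ]
0.59 [263.2, 219.9] [ 0.5162112  -0.02999507  0.05554685]
```

View pics/c4.png

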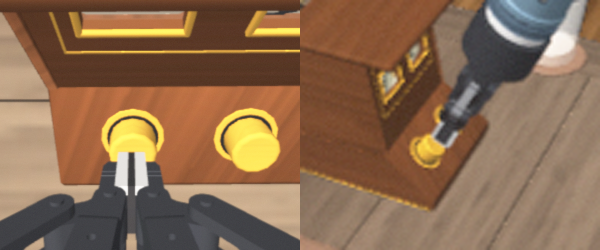

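```bash
python3 - <<'E'
from h import *
z=np.load("w4.npz"); d=z["d"]; im=z["im"]; c=cam("wrist"); print("tcp px",proj(c,[sense()["eef_pos"]]))
for u in (250,262,274,380):
    for v in range(195,275,6):
        m=np.zeros(d.shape,bool); m[v,u]=1; P=pts(c,d,m); 
        q=P[0]-[.5075,-.03,.052] if len(P) else np.zeros(3)
        print(u,v,im[v,u],P.round(4), "in",(q@[.574,0,-.819]).round(4),"up",(q@[.819,0,.574]).round(4))
E
```

```text
tcp px [[263.32360416 229.49988833]]
250 195 [254 230  90] [[ 0.5305 -0.0228  0.0482]] in 0.0163 up 0.0166
250 201 [155 120  64] [[ 0.5271 -0.0228  0.0467]] in 0.0156 up 0.013
250 207 [254 236  96] [[ 0.5233 -0.023   0.0511]] in 0.0098 up 0.0125
250 213 [254 235  96] [[ 0.5197 -0.0232  0.057 ]] in 0.0029 up 0.0129
250 219 [255 251 117] [[ 0.5164 -0.0232  0.0588]] in -0.0004 up 0.0112
250 225 [254 228  91] [[ 0.5132 -0.0232  0.0568]] in -0.0007 up 0.0074
250 231 [251 223 122] [[ 0.51   -0.0231  0.0557]] in -0.0016 up 0.0041
250 237 [231 228 225] [[ 0.5074 -0.0239  0.0751]] in -0.019 up 0.0131
250 243 [231 229 226] [[ 0.5049 -0.0241  0.0822]] in -0.0262 up 0.0152
250 249 [231 229 226] [[ 0.5026 -0.0243  0.0872]] in -0.0317 up 0.0162
250 255 [231 229 225] [[ 0.5004 -0.0245  0.092 ]] in -0.0368 up 0.0172
250 261 [232 229 226] [[ 0.4985 -0.0247  0.0971]] in -0.0421 up 0.0185
250 267 [181 178 177] [[ 0.4969 -0.0249  0.1028]] in -0.0477 up 0.0205
250 273 [66 66 71] [[ 0.4955 -0.0251  0.1082]] in -0.0529 up 0.0224
262 195 [209 158  74] [[ 0.5304 -0.0298  0.0486]] in 0.0159 up 0.0168
262 201 
[... 2163 characters left out ...]
5 245 105] [[ 0.5162 -0.0928  0.0593]] in -0.001 up 0.0113
380 225 [253 225  88] [[ 0.513  -0.0937  0.0566]] in -0.0006 up 0.0072
380 231 [254 230  92] [[ 0.5098 -0.0945  0.0541]] in -0.0005 up 0.0031
380 237 [254 234  94] [[ 0.5065 -0.0948  0.0531]] in -0.0015 up -0.0002
380 243 [254 234  93] [[ 0.5031 -0.0955  0.0509]] in -0.0017 up -0.0043
380 249 [254 234  93] [[ 0.4996 -0.0964  0.0481]] in -0.0014 up -0.0087
380 255 [151  91  56] [[ 0.4936 -0.1072  0.02  ]] in 0.0182 up -0.0297
380 261 [150  90  54] [[ 0.4895 -0.108   0.0175]] in 0.0179 up -0.0346
380 267 [210 179 149] [[ 0.4834 -0.1141  0.0013]] in 0.0277 up -0.0488
380 273 [200 170 139] [[ 0.4794 -0.1135  0.0025]] in 0.0244 up -0.0514
```

The crop shows the tens button (130,130) still fully out. The depth shows the visible fingertip edge about 16 mm short of the cap, and there is no force. I'll shift 8 mm back along tool x to centre it and keep advancing, watching the force.

>>> jog_arm(
  motion=[
    {"x": -0.002, "y": 0, "z": 0, "rx": 0, "ry": 0, "rz": 0, "jaw": -1},
    {"x": -0.004, "y": 0, "z": 0, "rx": 0, "ry": 0, "rz": 0, "jaw": -1},
    {"x": -0.006, "y": 0, "z": 0, "rx": 0, "ry": 0, "rz": 0, "jaw": -1},
    {"x": -0.008, "y": 0, "z": 0.001, "rx": 0, "ry": 0, "rz": 0, "jaw": -1},
    {"x": -0.0075, "y": 0, "z": 0.003, "rx": 0, "ry": 0, "rz": 0, "jaw": -1},
    {"x": -0.007, "y": 0, "z": 0.006, "rx": 0, "ry": 0, "rz": 0, "jaw": -1},
    {"x": -0.006, "y": 0, "z": 0.01, "rx": 0, "ry": 0, "rz": 0, "jaw": -1},
    {"x": -0.006, "y": 0, "z": 0.01, "rx": 0, "ry": 0, "rz": 0, "jaw": -1},
  ],
)

```text
time_s: 7.35
eef_pos: [0.5092, -0.0306, 0.0274]
orientation: [0.0, 0.981, -0.001, 0.195]
ft_force: [0.2, -0.4, 0.6]
finger_gap: 0.002
grip_force: 0.5
```

```bash
python3 st.py .493 -.03 .066 23; python3 - <<'E'
from h import *
c=cam("wrist"); im,d=capture("wrist"); s,ds=capture("side"); sc,_=capture("scene")
print(sense()["ft_force"])
for v in range(210,250,5):
        m=np.zeros(d.shape,bool); m[v,250]=1; P=pts(c,d,m); 
        q=P[0]-[.5075,-.03,.052] if len(P) else np.zeros(3)
        print(v,im[v,250],P.round(4), "in",(q@[.574,0,-.819]).round(4),"up",(q@[.819,0,.574]).round(4))
save("c5.png",np.hstack([cv2.resize(im[150:290,190:330],(390,390)),cv2.resize(s[185:245,270:330],(390,390),interpolation=cv2.INTER_CUBIC)]))
E
```

```text
7.35 [ 0.5092 -0.0306  0.0274] [ 0.648  0.309 -0.715  2.334  0.879  0.264 -2.396] 0.03387853741889307 [ 0.2 -0.4  0.6]
shift [-0.0003 -0.0005 -0.0418] turn [ 0.06  0.54 -0.12]
axis in tool [ 0.217 -0.001  0.976]
[-0.38024978 -0.04343414  0.57261713]
210 [254 235  95] [[ 0.5192 -0.0237  0.0581]] in 0.0018 up 0.0131
215 [255 248 106] [[ 0.5167 -0.0237  0.0575]] in 0.0008 up 0.0107
220 [253 226  90] [[ 0.5143 -0.0237  0.0566]] in 0.0001 up 0.0082
225 [254 229  91] [[ 0.5118 -0.0236  0.0541]] in 0.0007 up 0.0047
230 [253 227  91] [[ 0.5092 -0.0235  0.0531]] in 0.0001 up 0.002
235 [227 224 222] [[ 0.5069 -0.0238  0.061 ]] in -0.0077 up 0.0047
240 [227 225 222] [[ 0.5048 -0.0241  0.0674]] in -0.0142 up 0.0066
245 [228 226 223] [[ 0.5027 -0.0242  0.07  ]] in -0.0175 up 0.0063
```

View pics/c5.png

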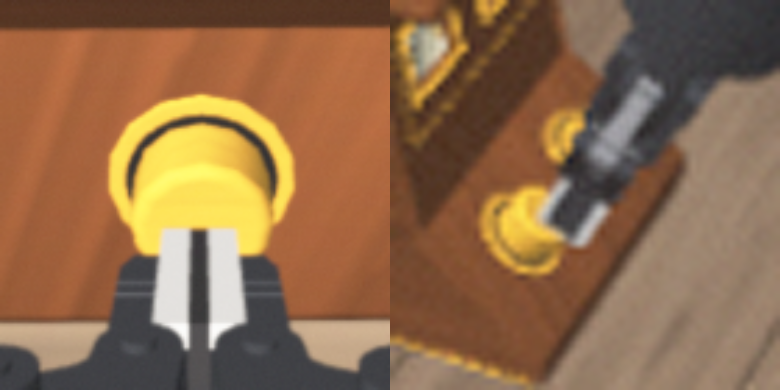

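The wrist crop shows the tip just above the cap centre, about 5 mm off along the axis. Pressing on.

>>> jog_arm(
  motion=[
    {"x": 0.0004, "y": 0, "z": 0.002, "rx": 0, "ry": 0, "rz": 0, "jaw": -1},
    {"x": 0.0009, "y": 0, "z": 0.004, "rx": 0, "ry": 0, "rz": 0, "jaw": -1},
    {"x": 0.0013, "y": 0, "z": 0.006, "rx": 0, "ry": 0, "rz": 0, "jaw": -1},
    {"x": 0.0018, "y": 0, "z": 0.008, "rx": 0, "ry": 0, "rz": 0, "jaw": -1},
    {"x": 0.0022, "y": 0, "z": 0.01, "rx": 0, "ry": 0, "rz": 0, "jaw": -1},
    {"x": 0.0027, "y": 0, "z": 0.012, "rx": 0, "ry": 0, "rz": 0, "jaw": -1},
    {"x": 0.0031, "y": 0, "z": 0.014, "rx": 0, "ry": 0, "rz": 0, "jaw": -1},
    {"x": 0.0031, "y": 0, "z": 0.014, "rx": 0, "ry": 0, "rz": 0, "jaw": -1},
  ],
)

```text
time_s: 8.17
eef_pos: [0.5169, -0.0306, 0.0163]
orientation: [0.001, 0.981, -0.001, 0.195]
ft_force: [-10.4, -0.3, 16.4]
finger_gap: 0.001
grip_force: 9.3
```

```bash
cat > look.py <<'E'
from h import *
c=cam("wrist"); f=[sense()["ft_force"]]
im,d=capture("wrist"); f.append(sense()["ft_force"]); s,_=capture("side"); f.append(sense()["ft_force"])
print("force",np.mean(f,0).round(2))
P=pts(c,d,np.ones(d.shape,bool)); col=im[d>0].astype(int); B=(col[:,0]>180)&(col[:,2]<130)
for y in(-.03,-.097):
    q=P[B]-[.5075,y,.052]; a=q@[.574,0,-.819]; t=q@[.819,0,.574]
    k=(abs(q[:,1])<.009)&(abs(t)<.009)&(a<.017); print("button",y,k.sum(),"in",np.median(a[k]).round(4))
save("l%d.png"%int(sense()["time_s"]*100),np.hstack([im[60:300,170:460],cv2.resize(s[160:260,240:360],(288,240))]))
E
python3 st.py .493 -.03 .066 23; python3 look.py
```

```text
8.1667 [ 0.5169 -0.0306  0.0163] [ 0.582  0.338 -0.648  2.323  0.959  0.249 -2.475] 0.012952325893811777 [-10.4  -0.3  16.4]
shift [-0.0031 -0.0005 -0.055 ] turn [ 0.14  0.53 -0.08]
axis in tool [ 0.217 -0.003  0.976]
force [-9.08 -0.51 14.28]
button -0.03 505 in 0.013
button -0.097 1117 in -0.0009
```

>>> jog_arm(
  motion=[
    {"x": -0.0013, "y": 0, "z": -0.006, "rx": 0, "ry": 0, "rz": 0, "jaw": -1},
    {"x": -0.0027, "y": 0, "z": -0.012, "rx": 0, "ry": 0, "rz": 0, "jaw": -1},
    {"x": -0.004, "y": 0, "z": -0.018, "rx": 0, "ry": 0, "rz": 0, "jaw": -1},
    {"x": -0.0044, "y": 0, "z": -0.02, "rx": 0, "ry": 0, "rz": 0, "jaw": -1},
    {"x": -0.0044, "y": 0, "z": -0.02, "rx": 0, "ry": 0, "rz": 0, "jaw": -1},
    {"x": -0.0044, "y": 0, "z": -0.02, "rx": 0, "ry": 0, "rz": 0, "jaw": -1},
    {"x": -0.0044, "y": 0, "z": -0.02, "rx": 0, "ry": 0, "rz": 0, "jaw": -1},
    {"x": -0.0044, "y": 0, "z": -0.02, "rx": 0, "ry": 0, "rz": 0, "jaw": -1},
  ],
)

```text
time_s: 8.93
eef_pos: [0.5056, -0.0304, 0.0327]
orientation: [0.0, 0.981, -0.001, 0.195]
ft_force: [0.6, -0.4, -0.2]
finger_gap: 0.003
grip_force: 0.0
```

```bash
python3 st.py .493 -.03 .066 23; python3 look.py;ls pics/l*
```

```text
8.9333 [ 0.5056 -0.0304  0.0327] [ 0.68   0.294 -0.746  2.34   0.841  0.27  -2.36 ] 0.0032121868803990936 [ 0.6 -0.4 -0.2]
shift [ 0.0011 -0.0004 -0.0355] turn [ 0.04  0.52 -0.12]
axis in tool [ 0.217 -0.001  0.976]
force [-0.09  0.16 -0.31]
button -0.03 669 in -0.0011
button -0.097 939 in -0.0009
pics/l826.png
pics/l903.png
```

>>> jog_arm(
  motion=[
    {"x": 0.0013, "y": 0, "z": 0.006, "rx": 0, "ry": 0, "rz": 0, "jaw": -1},
    {"x": 0.0031, "y": 0, "z": 0.014, "rx": 0, "ry": 0, "rz": 0, "jaw": -1},
    {"x": 0.0044, "y": 0, "z": 0.02, "rx": 0, "ry": 0, "rz": 0, "jaw": -1},
    {"x": 0.0044, "y": 0, "z": 0.02, "rx": 0, "ry": 0, "rz": 0, "jaw": -1},
    {"x": 0.0044, "y": 0, "z": 0.02, "rx": 0, "ry": 0, "rz": 0, "jaw": -1},
    {"x": 0.0022, "y": 0, "z": 0.01, "rx": 0, "ry": 0, "rz": 0, "jaw": -1},
    {"x": 0, "y": 0, "z": 0, "rx": 0, "ry": 0, "rz": 0, "jaw": -1},
    {"x": 0, "y": 0, "z": 0, "rx": 0, "ry": 0, "rz": 0, "jaw": -1},
  ],
)

```text
time_s: 9.7
eef_pos: [0.5053, -0.0305, 0.0336]
orientation: [0.001, 0.981, -0.001, 0.195]
ft_force: [-0.0, 0.3, 0.1]
finger_gap: -0.003
grip_force: 0.0
```

>>> jog_arm(
  motion=[
    {"x": 0, "y": 0.01, "z": -0.005, "rx": 0, "ry": 0, "rz": 0, "jaw": -1},
    {"x": 0, "y": 0.02, "z": -0.01, "rx": 0, "ry": 0, "rz": 0, "jaw": -1},
    {"x": 0, "y": 0.03, "z": -0.01, "rx": 0, "ry": 0, "rz": 0, "jaw": -1},
    {"x": 0, "y": 0.04, "z": -0.01, "rx": 0, "ry": 0, "rz": 0, "jaw": -1},
    {"x": 0, "y": 0.05, "z": -0.01, "rx": 0, "ry": 0, "rz": 0, "jaw": -1},
    {"x": 0, "y": 0.06, "z": -0.01, "rx": 0, "ry": 0, "rz": 0, "jaw": -1},
    {"x": 0, "y": 0.067, "z": -0.01, "rx": 0, "ry": 0, "rz": 0, "jaw": -1},
    {"x": 0, "y": 0.067, "z": -0.01, "rx": 0, "ry": 0, "rz": 0, "jaw": -1},
  ],
)

```text
time_s: 10.37
eef_pos: [0.5015, -0.0995, 0.0418]
orientation: [0.001, 0.981, -0.003, 0.195]
ft_force: [1.3, 0.1, -0.0]
finger_gap: -0.001
grip_force: 0.0
```

```bash
python3 st.py .5056 -.097 .0327 23; python3 look.py;ls -t pics/l*|head -1
```

```text
10.3667 [ 0.5015 -0.0995  0.0418] [ 0.983  0.32  -0.878  2.316  0.686  0.283 -2.028] 0.032212616607042825 [ 1.3  0.1 -0. ]
shift [ 0.0003 -0.0025  0.0099] turn [ 0.13  0.53 -0.33]
axis in tool [ 0.217 -0.003  0.976]
force [ 0.55 -0.27 -0.02]
button -0.03 852 in -0.0011
button -0.097 805 in -0.0009
pics/l1046.png
```

>>> jog_arm(
  motion=[
    {"x": 0, "y": -0.002, "z": 0.005, "rx": 0, "ry": 0, "rz": 0, "jaw": -1},
    {"x": 0, "y": -0.002, "z": 0.01, "rx": 0, "ry": 0, "rz": 0, "jaw": -1},
    {"x": 0.0013, "y": -0.002, "z": 0.016, "rx": 0, "ry": 0, "rz": 0, "jaw": -1},
    {"x": 0.0022, "y": -0.002, "z": 0.02, "rx": 0, "ry": 0, "rz": 0, "jaw": -1},
    {"x": 0.0031, "y": -0.002, "z": 0.024, "rx": 0, "ry": 0, "rz": 0, "jaw": -1},
    {"x": 0.004, "y": -0.002, "z": 0.028, "rx": 0, "ry": 0, "rz": 0, "jaw": -1},
    {"x": 0.0044, "y": -0.002, "z": 0.03, "rx": 0, "ry": 0, "rz": 0, "jaw": -1},
    {"x": 0.0044, "y": -0.002, "z": 0.03, "rx": 0, "ry": 0, "rz": 0, "jaw": -1},
  ],
)

```text
time_s: 11.13
eef_pos: [0.5167, -0.0945, 0.0161]
orientation: [0.0, 0.981, -0.0, 0.195]
ft_force: [-7.9, 1.1, 12.8]
finger_gap: 0.002
grip_force: 7.6
```

```bash
python3 st.py .5056 -.097 .0327 23; python3 look.py
```

```text
11.1333 [ 0.5167 -0.0945  0.0161] [ 0.8    0.371 -0.71   2.299  0.831  0.237 -2.182] 0.013101659068306775 [-7.9  1.1 12.8]
shift [-0.0039  0.0025 -0.0195] turn [ 0.06  0.55 -0.01]
axis in tool [ 0.218 -0.001  0.976]
force [-7.02  1.29 10.99]
button -0.03 1128 in -0.0011
button -0.097 565 in 0.0131
```

Units button is at its stop (press 1). Next call: release, then press 2 and release.

>>> jog_arm(
  motion=[
    {"x": -0.0022, "y": 0, "z": -0.01, "rx": 0, "ry": 0, "rz": 0, "jaw": -1},
    {"x": -0.0044, "y": 0, "z": -0.02, "rx": 0, "ry": 0, "rz": 0, "jaw": -1},
    {"x": -0.0044, "y": 0, "z": -0.02, "rx": 0, "ry": 0, "rz": 0, "jaw": -1},
    {"x": -0.0044, "y": 0, "z": -0.02, "rx": 0, "ry": 0, "rz": 0, "jaw": -1},
    {"x": -0.0044, "y": 0, "z": -0.02, "rx": 0, "ry": 0, "rz": 0, "jaw": -1},
    {"x": -0.0044, "y": 0, "z": -0.02, "rx": 0, "ry": 0, "rz": 0, "jaw": -1},
    {"x": -0.0044, "y": 0, "z": -0.02, "rx": 0, "ry": 0, "rz": 0, "jaw": -1},
    {"x": -0.0044, "y": 0, "z": -0.02, "rx": 0, "ry": 0, "rz": 0, "jaw": -1},
  ],
)

```text
time_s: 11.9
eef_pos: [0.5054, -0.0953, 0.0327]
orientation: [0.0, 0.981, -0.001, 0.195]
ft_force: [0.1, 0.7, 0.2]
finger_gap: -0.006
grip_force: 0.0
```

>>> jog_arm(
  motion=[
    {"x": 0.0013, "y": 0, "z": 0.006, "rx": 0, "ry": 0, "rz": 0, "jaw": -1},
    {"x": 0.0031, "y": 0, "z": 0.014, "rx": 0, "ry": 0, "rz": 0, "jaw": -1},
    {"x": 0.0044, "y": 0, "z": 0.02, "rx": 0, "ry": 0, "rz": 0, "jaw": -1},
    {"x": 0.0044, "y": 0, "z": 0.02, "rx": 0, "ry": 0, "rz": 0, "jaw": -1},
    {"x": 0.0044, "y": 0, "z": 0.02, "rx": 0, "ry": 0, "rz": 0, "jaw": -1},
    {"x": 0.0022, "y": 0, "z": 0.01, "rx": 0, "ry": 0, "rz": 0, "jaw": -1},
    {"x": 0, "y": 0, "z": 0, "rx": 0, "ry": 0, "rz": 0, "jaw": -1},
    {"x": 0, "y": 0, "z": 0, "rx": 0, "ry": 0, "rz": 0, "jaw": -1},
  ],
)

```text
time_s: 12.57
eef_pos: [0.5051, -0.0957, 0.0335]
orientation: [0.001, 0.981, -0.001, 0.195]
ft_force: [-0.1, 0.3, -0.4]
finger_gap: 0.002
grip_force: 0.0
```

```bash
python3 st.py .5056 -.097 .0327 23; python3 look.py;ls -t pics/l*|head -1; python3 - <<'E'
from h import *
s,_=capture("side");a,_=capture("scene")
save("v.png",np.hstack([cv2.resize(s[165:225,240:310],(390,334),interpolation=cv2.INTER_CUBIC),cv2.resize(a[165:225,260:330],(390,334),interpolation=cv2.INTER_CUBIC)]))
E
```

```text
12.5667 [ 0.5051 -0.0957  0.0335] [ 0.917  0.332 -0.821  2.315  0.737  0.265 -2.085] 0.06340534775326971 [-0.1  0.3 -0.4]
shift [0.0002 0.0013 0.0009] turn [ 0.1   0.48 -0.13]
axis in tool [ 0.217 -0.002  0.976]
force [ 0.15 -0.1  -0.28]
button -0.03 916 in -0.0011
button -0.097 711 in -0.0009
pics/l1266.png
```

View pics/v.png

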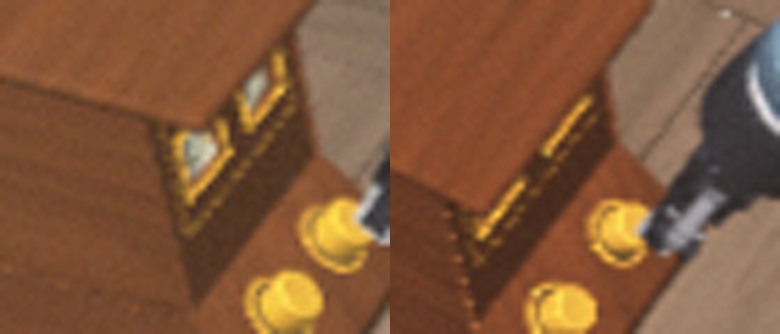

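The side and scene views show both buttons out, but the numerals are too small to read; I'll verify from the wrist later. Presses 3 to 5 now.

>>> jog_arm(
  motion=[
    {"x": 0.0013, "y": 0, "z": 0.006, "rx": 0, "ry": 0, "rz": 0, "jaw": -1},
    {"x": 0.0031, "y": 0, "z": 0.014, "rx": 0, "ry": 0, "rz": 0, "jaw": -1},
    {"x": 0.0044, "y": 0, "z": 0.02, "rx": 0, "ry": 0, "rz": 0, "jaw": -1},
    {"x": 0.0044, "y": 0, "z": 0.02, "rx": 0, "ry": 0, "rz": 0, "jaw": -1},
    {"x": 0.0044, "y": 0, "z": 0.02, "rx": 0, "ry": 0, "rz": 0, "jaw": -1},
    {"x": 0.0022, "y": 0, "z": 0.01, "rx": 0, "ry": 0, "rz": 0, "jaw": -1},
    {"x": 0, "y": 0, "z": 0, "rx": 0, "ry": 0, "rz": 0, "jaw": -1},
    {"x": 0, "y": 0, "z": 0, "rx": 0, "ry": 0, "rz": 0, "jaw": -1},
  ],
)

```text
time_s: 13.43
eef_pos: [0.5052, -0.0956, 0.0333]
orientation: [0.0, 0.981, -0.001, 0.195]
ft_force: [-0.0, 0.7, -0.9]
finger_gap: 0.001
grip_force: 0.0
```

```bash
python3 st.py .5056 -.097 .0327 23; python3 look.py
```

```text
13.4333 [ 0.5052 -0.0956  0.0333] [ 0.916  0.333 -0.82   2.315  0.737  0.265 -2.086] 0.060723720027184305 [-0.   0.7 -0.9]
shift [0.0002 0.0014 0.0007] turn [ 0.08  0.5  -0.13]
axis in tool [ 0.217 -0.002  0.976]
force [-0.04  0.34 -0.25]
button -0.03 930 in -0.0011
button -0.097 715 in -0.0009
```

>>> jog_arm(
  motion=[
    {"x": 0.0013, "y": 0, "z": 0.006, "rx": 0, "ry": 0, "rz": 0, "jaw": -1},
    {"x": 0.0031, "y": 0, "z": 0.014, "rx": 0, "ry": 0, "rz": 0, "jaw": -1},
    {"x": 0.0044, "y": 0, "z": 0.02, "rx": 0, "ry": 0, "rz": 0, "jaw": -1},
    {"x": 0.0044, "y": 0, "z": 0.02, "rx": 0, "ry": 0, "rz": 0, "jaw": -1},
    {"x": 0.0044, "y": 0, "z": 0.02, "rx": 0, "ry": 0, "rz": 0, "jaw": -1},
    {"x": 0.0022, "y": 0, "z": 0.01, "rx": 0, "ry": 0, "rz": 0, "jaw": -1},
    {"x": 0, "y": 0, "z": 0, "rx": 0, "ry": 0, "rz": 0, "jaw": -1},
    {"x": 0, "y": 0, "z": 0, "rx": 0, "ry": 0, "rz": 0, "jaw": -1},
  ],
)

```text
time_s: 14.2
eef_pos: [0.5053, -0.0956, 0.0331]
orientation: [0.0, 0.981, -0.001, 0.195]
ft_force: [0.2, 0.3, -0.2]
finger_gap: 0.003
grip_force: 0.0
```

```bash
python3 st.py .5056 -.097 .0327 23; python3 look.py
```

```text
14.2 [ 0.5053 -0.0956  0.0331] [ 0.915  0.333 -0.82   2.315  0.738  0.265 -2.086] 0.061158710221783937 [ 0.2  0.3 -0.2]
shift [0.0002 0.0014 0.0005] turn [ 0.07  0.49 -0.13]
axis in tool [ 0.217 -0.002  0.976]
force [-0.42 -0.03 -0.11]
button -0.03 940 in -0.0011
button -0.097 701 in -0.0009
```

>>> jog_arm(
  motion=[
    {"x": 0.0013, "y": 0, "z": 0.006, "rx": 0, "ry": 0, "rz": 0, "jaw": -1},
    {"x": 0.0031, "y": 0, "z": 0.014, "rx": 0, "ry": 0, "rz": 0, "jaw": -1},
    {"x": 0.0044, "y": 0, "z": 0.02, "rx": 0, "ry": 0, "rz": 0, "jaw": -1},
    {"x": 0.0044, "y": 0, "z": 0.02, "rx": 0, "ry": 0, "rz": 0, "jaw": -1},
    {"x": 0.0044, "y": 0, "z": 0.02, "rx": 0, "ry": 0, "rz": 0, "jaw": -1},
    {"x": 0.0022, "y": 0, "z": 0.01, "rx": 0, "ry": 0, "rz": 0, "jaw": -1},
    {"x": 0, "y": 0, "z": 0, "rx": 0, "ry": 0, "rz": 0, "jaw": -1},
    {"x": 0, "y": 0, "z": 0, "rx": 0, "ry": 0, "rz": 0, "jaw": -1},
  ],
)

```text
time_s: 14.97
eef_pos: [0.5053, -0.0955, 0.0331]
orientation: [0.0, 0.981, -0.001, 0.195]
ft_force: [-0.0, 0.4, 0.2]
finger_gap: 0.005
grip_force: 0.0
```

```bash
python3 st.py .465 -.065 .092 30; python3 look.py
```

```text
14.9667 [ 0.5053 -0.0955  0.0331] [ 0.915  0.334 -0.82   2.315  0.738  0.265 -2.087] 0.06019013394656595 [-0.   0.4  0.2]
shift [-0.0147 -0.0304 -0.0699] turn [ 0.08  7.5  -0.13]
axis in tool [ 0.217 -0.002  0.976]
force [-0.4  -0.18 -0.13]
button -0.03 928 in -0.0011
button -0.097 703 in -0.0009
```

>>> jog_arm(
  motion=[
    {"x": -0.002, "y": 0, "z": -0.01, "rx": 0, "ry": 0, "rz": 0, "jaw": -1},
    {"x": -0.004, "y": 0, "z": -0.022, "rx": 0, "ry": 1, "rz": 0, "jaw": -1},
    {"x": -0.006, "y": -0.006, "z": -0.034, "rx": 0, "ry": 2, "rz": 0, "jaw": -1},
    {"x": -0.008, "y": -0.012, "z": -0.044, "rx": 0, "ry": 3.5, "rz": 0, "jaw": -1},
    {"x": -0.011, "y": -0.02, "z": -0.054, "rx": 0, "ry": 5, "rz": 0, "jaw": -1},
    {"x": -0.013, "y": -0.026, "z": -0.064, "rx": 0, "ry": 6.5, "rz": 0, "jaw": -1},
    {"x": -0.015, "y": -0.03, "z": -0.07, "rx": 0, "ry": 7.5, "rz": 0, "jaw": -1},
    {"x": -0.015, "y": -0.03, "z": -0.07, "rx": 0, "ry": 7.5, "rz": 0, "jaw": -1},
  ],
)

```text
time_s: 15.73
eef_pos: [0.4619, -0.0709, 0.0906]
orientation: [0.002, 0.966, -0.007, 0.257]
ft_force: [-0.1, 0.4, -0.3]
finger_gap: 0.001
grip_force: 0.0
```

```bash
python3 st.py .465 -.065 .092 30; python3 look.py; python3 - <<'E'
from h import *
c=cam("wrist"); im,d=capture("wrist"); P=proj(c,[[.5615,-.063,.117]])[0]; print(P)
r=max(0,int(P[1])-60); save("v2.png",cv2.resize(im[r:r+140,170:370],(800,560),interpolation=cv2.INTER_CUBIC))
E
```

```text
15.7333 [ 0.4619 -0.0709  0.0906] [ 1.598  0.1   -1.472  2.467  0.214  0.151 -1.637] 0.16345258672901006 [-0.1  0.4 -0.3]
shift [ 0.0033 -0.006   0.0003] turn [ 0.46  0.17 -0.73]
axis in tool [ 0.091 -0.009  0.996]
force [ 0.06  0.58 -0.14]
button -0.03 543 in -0.0011
button -0.097 534 in -0.001
[256.08172039  61.7088855 ]
```

View pics/v2.png

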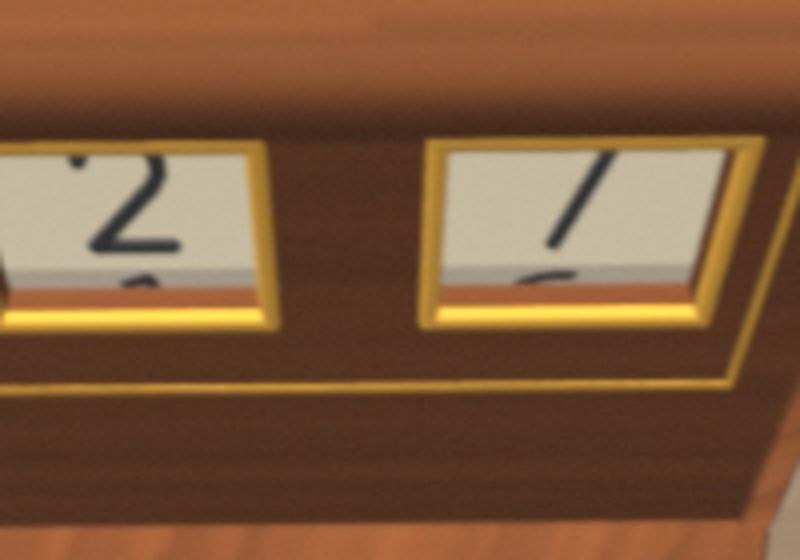

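The windows show 2 (crop 140,205) and 7 (crop 580,200). Both buttons are out and the arm is clear, so I'm handing in.

```bash
python3 -c "
from rig import *
print(hand_in())"
```

```text
the job is handed in; nothing more can be done
None
```

The calendar shows 27 after two tens presses and five units presses; both buttons are released, the arm is clear, and the job was handed in at about 16 s of the 58 s limit, though early on joint 2 read -0.411 against its -0.41 limit.

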